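# Hold the hidden bolt head while the nutrunner pulls

## Task

On the assembly fixture a slow nutrunner is dragging the whole bolt round: first clear the two wooden offcuts (one lies across the top of the gap, one on the fixture's base board) into the blue scrap bin, then reach down into the narrow gap behind the steel bracket, take the hidden hexagonal bolt head centrally between the fingers and grip it firmly so that the bolt stops turning and stands still. Finish while holding it: do not let go at the end. Leave the spare nut, the pliers and the case of LEDs where they are.

Things in the scene. Friction and masses are not known exactly. Their poses are not given: they have to be found in the camera images.
- fixture: Fixed fixture. Origin: underside of its plywood base board (170 x 320 x 12 mm, x y z), below the middle of the gap; x = bolt axis, towards the nutrunner; z up. On it stand two upright plates, y -55 to 55 mm, tops at z 113 mm: plywood backing board 15 mm thick (x -41 to -26 mm), steel bracket 6 mm thick (x 26 to 32 mm). The 52 mm gap between them is open above and at both y ends.
- gap_top (a point): Middle of the gap's mouth, level with the plates' tops (fixture x 0, y 0, z 113 mm). Down in the gap a round spacer bush, 34 mm across and 14 mm long, sits on the bracket (x 12 to 26 mm) with the bolt head against it.
- runner_top (a point): Middle of the top of the black nutrunner beyond the bracket (fixture x 85 to 195 mm, y -35 to 35 mm, top at z 110 mm; here x 145). Between bracket and nutrunner: the nut and a hexagonal socket with a cross bar 80 mm long, 8 mm thick. They turn with the bolt; all hexagons are parallel, and the bar is parallel to one pair of flats.
- bolt_head (a point): Plain steel hexagonal bolt head in the gap: 30 mm across flats, 34.6 mm across corners, 16 mm thick along the bolt. Origin: its centre, at fixture x 4, y 0, z 75 mm, 38 mm below the plates' tops; 22 mm free to the backing board. Its x axis is the bolt axis; it turns with the bolt; two flats face +-y of its own frame, the others every 60 degrees.
- bolt (a joint): Turn of the bolt about the fixture's +x axis, rad, right-handed. At 0 (and every pi/3) two flats of the head stand upright, facing the fixture's +-y. The nutrunner turns it on at about +0.015 rad/s from the start, with a clutch torque of about 0.25 N m; the drive is stiff and yields only very slowly to being turned by the fingers.
- offcut_long: Loose plain wood offcut 120 x 32 x 34 mm (x, y, z), about 90 g, lying across the tops of both plates over the gap, above the bolt head. Origin: centre of underside; x along its length.
- offcut_long_mid (a point): Centre of the long offcut, 17 mm above its underside.
- offcut_short: Loose plain wood offcut 36 x 60 x 32 mm (x, y, z), about 50 g, lying on the fixture's base board beside the plates, on one side or the other. Origin: centre of underside; y along its length.
- offcut_short_mid (a point): Centre of the short offcut, 16 mm above its underside.
- bin: Fixed blue open scrap bin 170 x 200 x 100 mm (x, y, z), wall 4 mm. Origin: centre of underside, z up.
- spare_nut: Bystander: loose square steel nut 30 x 30 x 16 mm with a hole, on the fixture's base board, on the side opposite the short offcut. Origin: centre of underside.
- led_case: Bystander: clear compartment case 120 x 180 x 30 mm with coloured parts. Origin: centre of underside.
- pliers: Bystander: pliers with red handles lying flat, about 160 mm long along x, 18 mm high, handles to -x. Origin at the pivot, on the table.

How it is judged:
By the outcome, as a careful person would: the job done as asked, in the order asked, and still so for the second after the job is handed in, while the arm keeps its last pose, push and grip.
It also fails if it takes over 69 s, if anything falls off the work surface, if the arm or the gripper's body presses on something with over 40 N, if the wrist force passes 120 N, or if a joint passes its speed limit or range.

## Robot

A 6-joint arm with a two-finger parallel gripper is mounted at the origin on the work surface. World frame = base frame: x ahead of the robot, y to its left, z up, the work surface at z = 0. Lengths are in m, angles in rad, forces in N, time in s.
With the tool pointing down it reaches from about 0.25 to 0.8 m from the base axis. Payload 8.5 kg.
Tool frame: the origin (TCP) lies midway between the tips of the shut fingers; the grasp point (between the pads) lies 19 mm behind it; z points along the fingers, y is the line along which they close (so a half turn about z gives the same grasp; the last joint's range is limited). The gripper opens to 85 mm and grips with 20 to 120 N. Pads are 22 mm wide; open, the fingers measure 114 mm over their backs; the gripper's body (76 mm by 85 mm) begins 54 mm behind the grasp point. The pads swing forward as they close: fully open they stand 13 mm farther back than shut.
Start: joints at [-1.339, 0.238, -0.013, 1.319, 0, 1.571], TCP at [0.121, -0.511, 0.231] pointing down, gripper open.
Joint ranges: [-2.66, 2.66], [-1.03, 1.9], [-1.14, 1.46], [-1.82, 2.27], [-1.45, 1.34], [-3.14, 3.14]. Speed limits (rad/s): [2.22, 2.22, 2.79, 3.14, 3.14, 3.14].

## Interface

Orientations are given as a rotation vector (axis times angle).
In Python, from plant import manip, vision, finish_job gives the robot as it stands.
- The arm moves only by the tool servo_tool, never from a script. Its argument "plan" is a list of rows, each a list of 5 numbers: the shift along the tool's x, y, z in mm, then the turn about the tool's z in rad, then the closure in counts, from 0 (fully open) to 255 (shut). In form: [[tx, ty, tz, turn, grip], ...]. A call has 1 to 5 rows; each row is the pose to reach, as a shift and turn from the pose commanded when the call began, along the tool's axes at that moment; what a row does not reach only later rows make up. A row lasts 1/12 s, in which the tool goes at most 41.7 mm and 7.16 degrees, less where a joint would pass 70% of its speed; a pose out of reach is approached as far as the arm can. A call with a gripper value outside its range is refused whole. The fingers move at their own pace and stop on an object; the grip force is fixed at half the most. Time passes only in rows, so rows that repeat a pose let the fingers close. It gives the time, the measured TCP pose, the force, the opening and the grip force at its end, in the units of the state.
- manip.state(): the state, without advancing time (a new reading comes with each control period).
- vision.read_camera(name): name is "scene" or "top" or "wrist"; returns (picture, depth): 480x640x3 uint8, blue, green, red; 480x640 float32, m along the optical axis (not along the pixel's ray), 0 where there is no reading.
- vision.calibration(name): a dict with "fx", "fy", "cx", "cy" (pixels), "cam_to_world" (4x4, takes a point from camera to world coordinates). Camera axes: x right, y up, looking along -z (the intrinsics and any distortion apply to the point x, -y, -z); pixel columns grow to the right and rows downward; lengths in m; the calibration is good to about 2 mm. A picture is of the moment at which its call begins: read the wrist's pose just before it. calibration takes no time and is no camera call; for the wrist camera it gives the pose at the moment of the call.
- finish_job(): hands the job in; it is judged then, once.
The state is a dict: "t": time; "joints": joint angles; "qvel": joint speeds; "joint_torque": joint torques, N m; "tool_pos": TCP position; "ee_rot": TCP orientation; "force": force on the tool from outside, world axes, zero at the start; "torque": the same for the moment, N m; "grip_width": finger opening in m; "finger_force": force on a finger pad.
Only numpy, scipy, OpenCV 4.12 (cv2) and the standard library are available. Lean on these libraries where they do the work, as an engineer would, in place of code of your own. Each camera call takes 0.05 s, during which the arm holds its last target. There are 200 camera calls.

## Working session

There is one attempt and no reset: what is moved stays moved. The work goes in short steps, Python scripts to look and compute and a tool call to move; the robot and the scene stay as the last step left them, time stands still between calls to the robot, and variables do not carry over. Pictures are saved under pics/ and viewed, at most 10 in all, crops included, and the job is handed in when it is done.

Besides the shell and the picture viewer there is one more tool, called after "Request:" as a command line: name --pt "numbers of a row" for each row, then --argument value for the rest. servo_tool: Moves the arm, as the interface text tells. Its arguments: {"type":"object","properties":{"plan":{"type":"array","items":{"type":"array","items":{"type":"number"}}}},"required":["plan"]}

```bash
ls; mkdir -p pics; cat > h.py <<'E'
import numpy as np, cv2
from plant import manip, vision, finish_job
from scipy.spatial.transform import Rotation as R
def cloud(n):
    img,d=vision.read_camera(n); c=vision.calibration(n)
    v,u=np.mgrid[0:480,0:640]
    P=np.stack([(u-c['cx'])/c['fx']*d,-(v-c['cy'])/c['fy']*d,-d],-1)
    M=np.array(c['cam_to_world']); W=P@M[:3,:3].T+M[:3,3]
    W[d==0]=np.nan
    return img,d,W
E
python3 - <<'E'
from h import *
for n in('top','scene'):
    img,d,W=cloud(n); cv2.imwrite(f'pics/{n}0.png',img); np.save(n+'.npy',W)
    c=vision.calibration(n); print(c); print((d==0).mean())
print(manip.state())
E
```

```text
pics
{'fx': 482.86232992035644, 'fy': 482.86232992035644, 'cx': 313.240948576114, 'cy': 236.95992011232366, 'cam_to_world': array([[ 0.0170659 ,  0.99127384, -0.13070932,  0.42873284],
       [-0.99983372,  0.01775917,  0.00414005,  0.06713276],
       [ 0.00642521,  0.13061694,  0.99141209,  1.35886737],
       [ 0.        ,  0.        ,  0.        ,  1.        ]])}
0.004342447916666666
{'fx': 485.07994507509005, 'fy': 485.07994507509005, 'cx': 331.3635321430358, 'cy': 236.28582780807133, 'cam_to_world': array([[-0.1928254 , -0.57451576,  0.79545585,  1.4836104 ],
       [ 0.98113294, -0.12447028,  0.14793682,  0.22318563],
       [ 0.01401858,  0.80897391,  0.58767737,  0.73779388],
       [ 0.        ,  0.        ,  0.        ,  1.        ]])}
0.003951822916666667
{'t': 0.1, 'joints': array([-1.33900062e+00,  2.38740135e-01, -1.41700610e-02,  1.31920389e+00,
       -1.98508635e-05,  1.57076765e+00]), 'qvel': array([-0.00179749, -0.00212938,  0.00229085, -0.00173995, -0.00016915,
       -0.00099116]), 'joint_torque': array([-2.11221218e-04, -5.39720714e+01,  3.46998739e+01,  1.35146288e-02,
       -3.62754997e-05,  2.15429014e-05]), 'tool_pos': array([ 0.12051379, -0.51059527,  0.23073172]), 'ee_rot': array([-3.11921376e+00, -3.63182914e-01,  2.70193997e-04]), 'force': array([-1.05440331, -0.75599229,  0.12705451]), 'torque': array([-0.02924337,  0.00711673, -0.03783079]), 'finger_force': 0.0, 'grip_width': 0.08543028936712727}
```

View pics/top0.png

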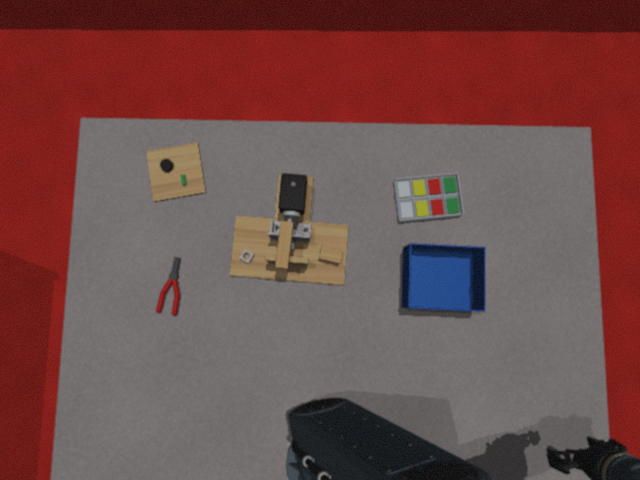

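View pics/scene0.png

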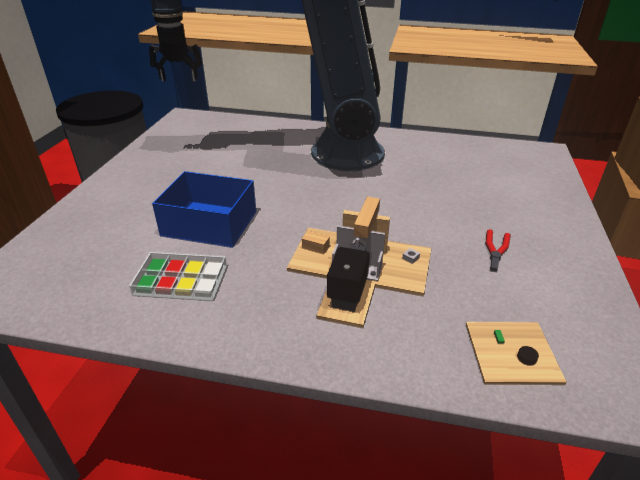

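The top view shows the fixture at about (290,250), the long offcut at (285,245), the short one at (330,256), the nut at (247,256) and the bin at (445,278). The scene view agrees, with the bin at (205,210) and the short offcut at (316,241).

```bash
python3 - <<'E'
from h import *
W=np.load('top.npy'); img=cv2.imread('pics/top0.png')
hsv=cv2.cvtColor(img,cv2.COLOR_BGR2HSV)
def rect(m,name):
    p=(W[m][:,:2]*1000).astype(np.float32)
    r=cv2.minAreaRect(p); print(name,m.sum(),np.round(r[0],1),np.round(r[1],1),round(r[2],1),'zmed',np.round(np.nanmedian(W[m][:,2])*1000,1),'mean',p.mean(0).round(1))
v,u=np.mgrid[0:480,0:640]
reg=(u>225)&(u<355)&(v>165)&(v<290)&np.isfinite(W[...,2])
z=W[...,2]
def big(m):
    n,l,s,_=cv2.connectedComponentsWithStats(m.astype(np.uint8)); return l==1+np.argmax(s[1:,4])
print('table z',np.nanmedian(z[330:380,150:250]))
rect(big(reg&(z>.006)&(v>215)),'base+all')
rect(big(reg&(z>.13)&(z<.165)),'long')
rect(big(reg&(u>312)&(z>.03)&(z<.06)),'short')
rect(big(reg&(z>.095)&(z<.122)&(v<215)),'runner')
rect(big(reg&(u<262)&(z>.02)&(z<.05)),'nut')
b=(hsv[...,0]>105)&(hsv[...,0]<130)&(hsv[...,1]>120)&(u>390)&(u<500)&(v>235)&(v<320)
rect(big(b&(z>.085)),'binrim'); rect(big(b),'binall')
rect(big(reg&(z>.095)&(z<.122)&(v>=215)),'plates')
import pickle
for vv in (248,258): print((W[vv,225:356:4]*1000).round(0)[:,[1,2]].tolist())
E
```

```text
table z -0.00020110288987096325
base+all 6889 [575.9 126.8] [325.9 189.5] 85.2 zmed 12.9 mean [569.3 126.6]
long 614 [570.7 135.6] [ 32.3 120.4] 84.3 zmed 146.5 mean [569.9 135.2]
short 293 [556.6  12.8] [60.  36.4] 77.5 zmed 43.0 mean [556.1  13.2]
runner 1013 [710.  119.2] [ 69.9 111.4] 86.4 zmed 109.1 mean [711.5 118.7]
nut 94 [550.2 245.3] [31.  29.7] 60.2 zmed 27.3 mean [550.  245.3]
binrim 487 [ 496.7 -288. ] [199.3 167.5] 88.1 zmed 97.0 mean [ 490.  -283.4]
binall 5235 [ 495.2 -288.1] [199.6 170. ] 87.9 zmed 4.9 mean [nan nan]
plates 115 [535.1  99.8] [46.7 14.9] 86.1 zmed 112.2 mean [534.5  99.7]
[[310.0, 2.0], [298.0, 3.0], [286.0, 10.0], [275.0, 11.0], [265.0, 4.0], [252.0, 11.0], [241.0, 13.0], [230.0, 12.0], [218.0, 13.0], [207.0, 12.0], [196.0, 12.0], [185.0, 8.0], [174.0, 13.0], [163.0, 12.0], [nan, nan], [133.0, 143.0], [123.0, 148.0], [115.0, 81.0], [107.0, 7.0], [95.0, 8.0], [84.0, 12.0], [73.0, 9.0], [62.0, 15.0], [50.0, 14.0], [40.0, 39.0], [29.0, 45.0], [18.0, 48.0], [7.0, 45.0], [-6.0, 15.0], [-17.0, 11.0], [-28.0, 9.0], [-40.0, 3.0], [-52.0, -4.0]]
[[309.0, 2.0], [298.0, -2.0], [285.0, 10.0], [274.0, 10.0], [260.0, 26.0], [252.0, 6.0], [238.0, 29.0], [229.0, 12.0], [218.0, 9.0], [206.0, 13.0], [195.0, 13.0], [176.0, 107.0], [165.0, 112.0], [153.0, 143.0], [142.0, 147.0], [132.0, 143.0], [123.0, 126.0], [113.0, 111.0], [103.0, 110.0], [93.0, 110.0], [82.0, 115.0], [72.0, 14.0], [61.0, 9.0], [50.0, 11.0], [39.0, 38.0], [29.0, 47.0], [17.0, 34.0], [7.0, 47.0], [-4.0, 43.0], [-16.0, 38.0], [-28.0, 13.0], [-40.0, 1.0], [-52.0, -2.0]]
```

```bash
cat >> h.py <<'E'
def go(xyz,yaw=None):
    """tool shift (mm) and turn to world xyz (mm) with closing line (tool y) at yaw deg mod 180"""
    s=manip.state(); r=R.from_rotvec(s['ee_rot']); M=r.as_matrix()
    d=M.T@(np.array(xyz)-s['tool_pos']*1000); turn=0
    if yaw is not None:
        cur=np.degrees(np.arctan2(M[1,1],M[0,1])); turn=-((yaw-cur+90)%180-90)
    print('t',round(s['t'],2),'pos',(s['tool_pos']*1000).round(1),'shift',d.round(1),'turn deg',round(turn,1),'rad',round(np.radians(turn),3),'j6',round(s['joints'][5],2),'w',s['grip_width'],'zaxis',M[:,2].round(3))
E
python3 - <<'E'
from h import *
go((571,135.6,231),84.3)
E
```

```text
t 0.1 pos [ 120.5 -510.6  230.7] shift [ 5.869e+02 -5.254e+02  4.000e-01] turn deg 19.0 rad 0.331 j6 1.57 w 0.08543028936712727 zaxis [-0.     0.001 -1.   ]
```

Request:
servo_tool --pt "29 -26 0 0 0" --pt "59 -52 0 0 0" --pt "88 -79 0 0 0" --pt "117 -105 0 0 0" --pt "147 -131 0 0 0"

```text
t: 0.52
tool_pos: [0.2338, -0.3479, 0.231]
ee_rot: [-3.12, -0.362, 0.0]
force: [1.1, -0.7, 1.2]
grip_width: 0.0853
finger_force: 0.0
```

Request:
servo_tool --pt "29 -26 0 0 0" --pt "59 -52 0 0 0" --pt "88 -79 0 0 0" --pt "117 -105 0 0 0" --pt "147 -131 0 0 0"

```text
t: 0.93
tool_pos: [0.3469, -0.1865, 0.2313]
ee_rot: [3.121, 0.363, 0.0]
force: [0.6, -1.8, -0.1]
grip_width: 0.0854
finger_force: 0.0
```

Request:
servo_tool --pt "29 -26 0 0 0" --pt "59 -52 0 0 0" --pt "88 -79 0 0 0" --pt "117 -105 0 0 0" --pt "147 -131 0 0 0"

```text
t: 1.35
tool_pos: [0.4599, -0.0251, 0.2312]
ee_rot: [-3.12, -0.364, 0.0]
force: [0.7, -1.0, 0.2]
grip_width: 0.0852
finger_force: 0.0
```

Request:
servo_tool --pt "29 -26 0 0.08 0" --pt "59 -52 0 0.16 0" --pt "88 -79 0 0.24 0" --pt "117 -105 0 0.33 0" --pt "130 -118 0 0.33 0"

```text
t: 1.77
tool_pos: [0.5489, 0.0056, 0.2304]
ee_rot: [-3.097, 0.022, 0.004]
force: [0.2, -0.6, 0.0]
grip_width: 0.085
finger_force: 0.0
```

```bash
python3 - <<'E'
from h import *
go((571,135.6,114),84.3)
img,d,W=cloud('wrist'); cv2.imwrite('pics/w1.png',img); np.save('w1.npy',W)
c=vision.calibration('wrist'); print(c)
E
```

```text
t 1.77 pos [548.9   5.6 230.4] shift [  20.6 -125.   122. ] turn deg 4.9 rad 0.085 j6 3.14 w 0.08500990053005339 zaxis [-0.002  0.045 -0.999]
{'fx': 381.05863357689293, 'fy': 381.05863357689293, 'cx': 320.3303966485821, 'cy': 238.1438445150354, 'cam_to_world': array([[-0.01798523,  0.94787545,  0.3181331 ,  0.63147563],
       [-0.99894802, -0.00361124, -0.04571451, -0.00388025],
       [-0.04218281, -0.31862061,  0.94694325,  0.37137579],
       [ 0.        ,  0.        ,  0.        ,  1.        ]])}
```

View pics/w1.png

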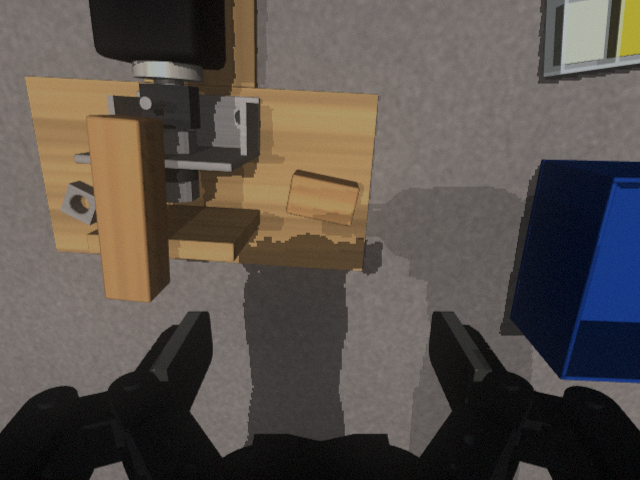

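The wrist view shows the long offcut at (130,210), the short one at (325,197) and the nut at (82,203). The last joint is at its limit, so I'll take the same grasp half a turn back.

Request:
servo_tool --pt "0 0 0 -0.12 0" --pt "5 -30 0 -0.24 0" --pt "10 -65 0 -0.36 0" --pt "20 -100 0 -0.48 0" --pt "20 -125 0 -0.6 0"

```text
t: 2.23
tool_pos: [0.5699, 0.1309, 0.2368]
ee_rot: [-2.965, -0.902, -0.019]
force: [-0.6, -0.7, -0.9]
grip_width: 0.0856
finger_force: 0.0
```

Request:
servo_tool --pt "0 0 0 -0.12 0" --pt "0 0 0 -0.24 0" --pt "0 0 0 -0.36 0" --pt "0 0 0 -0.48 0" --pt "0 0 0 -0.6 0"

```text
t: 2.65
tool_pos: [0.5687, 0.1288, 0.2369]
ee_rot: [-2.571, -1.741, -0.036]
force: [0.2, 0.4, -1.2]
grip_width: 0.0855
finger_force: 0.0
```

Request:
servo_tool --pt "0 0 0 -0.12 0" --pt "0 0 0 -0.24 0" --pt "0 0 0 -0.36 0" --pt "0 0 0 -0.48 0" --pt "0 0 0 -0.6 0"

```text
t: 3.07
tool_pos: [0.5687, 0.1287, 0.2369]
ee_rot: [-1.947, -2.429, -0.051]
force: [0.3, 0.6, -0.4]
grip_width: 0.0853
finger_force: 0.0
```

Request:
servo_tool --pt "0 0 0 -0.12 0" --pt "0 0 0 -0.24 0" --pt "0 0 0 -0.36 0" --pt "0 0 0 -0.48 0" --pt "0 0 0 -0.6 0"

```text
t: 3.48
tool_pos: [0.5686, 0.1286, 0.2369]
ee_rot: [-1.146, -2.906, -0.062]
force: [-0.4, -0.0, 0.2]
grip_width: 0.0851
finger_force: 0.0
```

Request:
servo_tool --pt "0 0 0 -0.12 0" --pt "0 0 0 -0.24 0" --pt "0 0 0 -0.36 0" --pt "0 0 0 -0.48 0" --pt "0 0 0 -0.6 0"

```text
t: 3.9
tool_pos: [0.5686, 0.1287, 0.2368]
ee_rot: [-0.237, -3.127, -0.067]
force: [-0.1, -0.3, -0.6]
grip_width: 0.0851
finger_force: 0.0
```

```bash
python3 - <<'E'
from h import *
go((571,135.6,114),84.3)
E
```

```text
t 3.9 pos [568.6 128.7 236.8] shift [ -2.3   2.  123. ] turn deg -3.0 rad -0.052 j6 0.35 w 0.08514685077279993 zaxis [-0.002  0.043 -0.999]
```

Request:
servo_tool --pt "-2 2 25 -0.05 0" --pt "-2 2 60 -0.05 0" --pt "-2 2 95 -0.05 0" --pt "-2 2 118 -0.05 0" --pt "-2 2 123 -0.05 0"

```text
t: 4.32
tool_pos: [0.5683, 0.1355, 0.1101]
ee_rot: [-0.168, -3.126, -0.065]
force: [-0.5, -0.4, -0.4]
grip_width: 0.0855
finger_force: 0.0
```

Request:
servo_tool --pt "0 0 0 0 255" --pt "0 0 0 0 255" --pt "0 0 0 0 255" --pt "0 0 0 0 255" --pt "0 0 0 0 255"

```text
t: 4.73
tool_pos: [0.5725, 0.1369, 0.1161]
ee_rot: [-0.166, -3.136, -0.07]
force: [-0.1, -1.2, 5.8]
grip_width: 0.031
finger_force: 58.8
```

Request:
servo_tool --pt "0 0 0 0 255" --pt "0 0 0 0 255" --pt "0 0 0 0 255"

```text
t: 4.98
tool_pos: [0.5725, 0.1369, 0.1161]
ee_rot: [-0.166, -3.136, -0.07]
force: [-0.7, -1.6, 7.7]
grip_width: 0.0313
finger_force: 58.9
```

Request:
servo_tool --pt "0 0 -15 0 255" --pt "0 0 -40 0 255" --pt "0 0 -70 0 255" --pt "0 0 -100 0 255" --pt "0 0 -110 0 255"

```text
t: 5.4
tool_pos: [0.5731, 0.1322, 0.2291]
ee_rot: [0.166, 3.134, 0.072]
force: [-0.4, -0.0, -1.1]
grip_width: 0.0308
finger_force: 59.8
```

```bash
python3 - <<'E'
from h import *
go((495,-300,140),88)
img,d,W=cloud('top'); cv2.imwrite('pics/top1.png',img); np.save('top1.npy',W)
img,d,W=cloud('wrist'); np.save('w2.npy',W);cv2.imwrite('pics/w2.png',img)
s,_,W=cloud('scene'); cv2.imwrite('pics/s1.png',s)
a=cv2.resize(s[180:330,280:440],(640,600),interpolation=cv2.INTER_CUBIC);cv2.imwrite('pics/s1c.png',a)
E
```

```text
t 5.4 pos [573.1 132.2 229.1] shift [  32.1 -441.7   68.9] turn deg -4.1 rad -0.071 j6 0.31 w 0.03079696310361987 zaxis [ 0.005  0.046 -0.999]
```

View pics/w2.png

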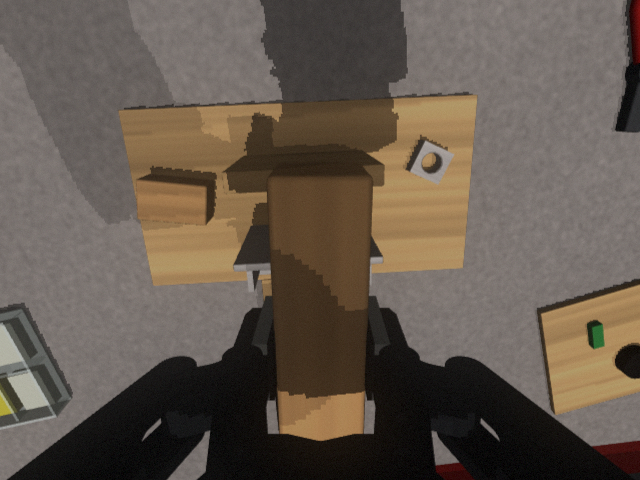

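View pics/s1c.png

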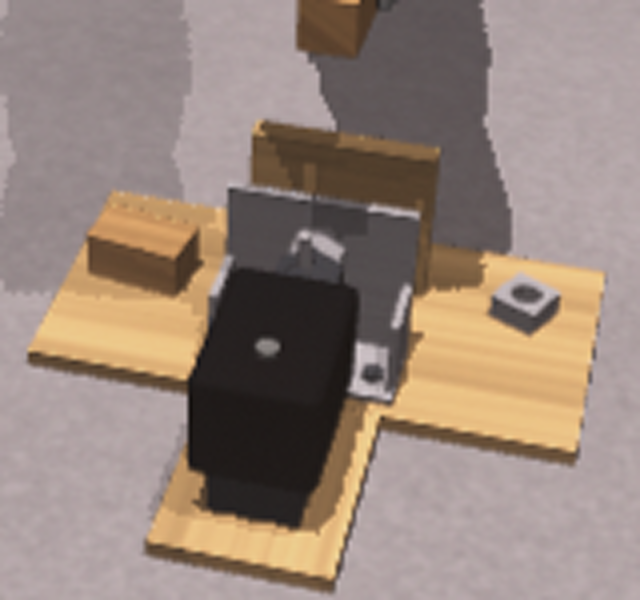

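The wrist view shows the long offcut held between the fingers at (320,300), the short offcut at (175,195) and the nut at (430,160). In the scene crop the runner hides the bar. I'll carry the offcut to the bin.

Request:
servo_tool --pt "3 -30 2 0 255" --pt "6 -70 3 0 255" --pt "9 -110 5 0 255" --pt "12 -150 7 0 255" --pt "15 -190 9 0 255"

```text
t: 5.97
tool_pos: [0.535, -0.0559, 0.2046]
ee_rot: [-0.165, -3.13, -0.07]
force: [1.1, -0.6, -1.6]
grip_width: 0.0312
finger_force: 59.9
```

Request:
servo_tool --pt "3 -40 2 0 255" --pt "6 -80 4 0 255" --pt "9 -120 5 0 255" --pt "12 -160 7 0 255" --pt "15 -200 9 0 255"

```text
t: 6.38
tool_pos: [0.499, -0.2527, 0.1869]
ee_rot: [-0.166, -3.13, -0.071]
force: [1.2, 0.5, -1.4]
grip_width: 0.031
finger_force: 59.9
```

```bash
python3 - <<'E'
from h import *
go((495,-310,90),88)
E
```

```text
t 6.38 pos [ 499.  -252.7  186.9] shift [ -2.9 -61.7  94.2] turn deg -4.1 rad -0.071 j6 -0.38 w 0.03103772547486416 zaxis [-0.004  0.046 -0.999]
```

Request:
servo_tool --pt "-2 -30 15 -0.07 255" --pt "-3 -60 40 -0.07 255" --pt "-3 -62 70 -0.07 255" --pt "-3 -62 94 -0.07 255" --pt "-3 -62 94 -0.07 255"

```text
t: 6.8
tool_pos: [0.4928, -0.3073, 0.0857]
ee_rot: [-0.058, -3.129, -0.078]
force: [-1.0, 0.9, -2.0]
grip_width: 0.0312
finger_force: 59.8
```

Request:
servo_tool --pt "0 0 0 0 100" --pt "0 0 0 0 100" --pt "0 0 0 0 100" --pt "0 0 0 0 60"

```text
t: 7.13
tool_pos: [0.4979, -0.3093, 0.094]
ee_rot: [0.055, 3.14, 0.067]
force: [-0.0, -0.7, 0.6]
grip_width: 0.0625
finger_force: 0.0
```

Request:
servo_tool --pt "0 0 -40 0 60" --pt "0 0 -80 0 0" --pt "0 0 -120 0 0"

```text
t: 7.38
tool_pos: [0.4969, -0.314, 0.2147]
ee_rot: [-0.055, -3.139, -0.069]
force: [1.5, -1.0, 0.2]
grip_width: 0.0848
finger_force: 0.0
```

```bash
python3 - <<'E'
from h import *
go((556.6,12.8,160),-12.5)
img,d,W=cloud('top'); np.save('top2.npy',W);cv2.imwrite('pics/top2.png',img)
m=(W[...,2]>.018)&(W[...,2]<.09)&(abs(W[...,0]-.495)<.07)&(abs(W[...,1]+.288)<.09)
print(m.sum(),(np.nanmean(W[m],0)*1000).round())
E
```

```text
t 7.38 pos [ 496.9 -314.   214.7] shift [-48.3 326.   69. ] turn deg -79.5 rad -1.388 j6 -0.55 w 0.08475384628949369 zaxis [-0.001  0.044 -0.999]
544 [ 492. -302.   36.]
```

Request:
servo_tool --pt "-6 40 5 -0.12 0" --pt "-12 80 10 -0.24 0" --pt "-18 120 15 -0.36 0" --pt "-24 160 20 -0.48 0" --pt "-30 200 25 -0.6 0"

```text
t: 7.85
tool_pos: [0.5346, -0.1129, 0.1973]
ee_rot: [-0.879, 3.001, 0.065]
force: [1.4, 0.0, 0.5]
grip_width: 0.0856
finger_force: 0.0
```

```bash
python3 - <<'E'
from h import *
go((556.6,12.8,160),-12.5)
E
```

```text
t 7.85 pos [ 534.6 -112.9  197.3] shift [-85.4  92.5  42.8] turn deg -44.8 rad -0.782 j6 -0.8 w 0.08557546104247596 zaxis [ 0.001  0.044 -0.999]
```

Request:
servo_tool --pt "-25 27 9 -0.12 0" --pt "-50 54 17 -0.24 0" --pt "-75 81 25 -0.36 0" --pt "-85 92 30 -0.48 0" --pt "-85 92 35 -0.6 0"

```text
t: 8.27
tool_pos: [0.5576, 0.0137, 0.1675]
ee_rot: [-1.726, 2.593, 0.058]
force: [-0.0, 1.1, 0.1]
grip_width: 0.0852
finger_force: 0.0
```

Request:
servo_tool --pt "0 0 0 -0.1 0" --pt "0 0 0 -0.18 0" --pt "0 0 0 -0.18 0"

```text
t: 8.52
tool_pos: [0.5571, 0.0105, 0.1676]
ee_rot: [-1.944, 2.431, 0.053]
force: [-0.8, 0.2, 0.4]
grip_width: 0.0856
finger_force: 0.0
```

```bash
python3 - <<'E'
from h import *
go((556.6,12.8,18),-12.5)
img,d,W=cloud('wrist'); np.save('w3.npy',W);cv2.imwrite('pics/w3.png',img)
z=W[...,2]; m=(z>.036)&(z<.055)&(abs(W[...,0]-.556)<.05)&(abs(W[...,1]-.013)<.05)
p=(W[m][:,:2]*1000).astype(np.float32);print(m.sum(),cv2.minAreaRect(p),np.median(z[m]))
E
```

```text
t 8.52 pos [557.1  10.5 167.6] shift [  4.3  -0.4 149.5] turn deg -0.2 rad -0.004 j6 -1.35 w 0.08556910078786568 zaxis [ 0.001  0.044 -0.999]
3857 ((555.4585571289062, 13.054412841796875), (59.712947845458984, 36.02780532836914), 77.12876892089844) 0.04270527144927816
```

View pics/w3.png

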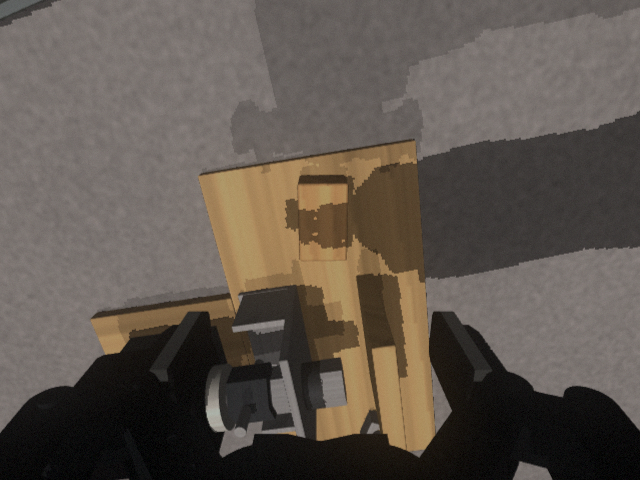

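The short offcut is at (322,220), aligned with the fingers, and the bolt head shows in the gap at (328,383). I'll go down and grip it.

Request:
servo_tool --pt "4 1 35 0 0" --pt "4 1 75 0 0" --pt "4 1 115 0 0" --pt "4 1 140 0 0" --pt "4 1 149 0 0"

```text
t: 8.98
tool_pos: [0.5524, 0.0129, 0.0144]
ee_rot: [-1.938, 2.443, 0.06]
force: [-0.9, -0.2, 1.2]
grip_width: 0.0853
finger_force: 0.0
```

Request:
servo_tool --pt "0 0 0 0 0" --pt "0 0 0 0 255" --pt "0 0 0 0 255" --pt "0 0 0 0 255" --pt "0 0 0 0 255"

```text
t: 9.4
tool_pos: [0.5558, 0.0128, 0.0191]
ee_rot: [-1.937, 2.436, 0.053]
force: [0.4, 0.3, 0.7]
grip_width: 0.0385
finger_force: 0.0
```

Request:
servo_tool --pt "0 0 0 0 255" --pt "0 0 0 0 255" --pt "0 0 0 0 255"

```text
t: 9.65
tool_pos: [0.5557, 0.0128, 0.0192]
ee_rot: [-1.937, 2.436, 0.052]
force: [-1.3, 0.2, 8.5]
grip_width: 0.0349
finger_force: 60.5
```

Request:
servo_tool --pt "0 0 -20 0 255" --pt "0 0 -60 0 255" --pt "0 0 -100 0 255" --pt "0 0 -140 0 255" --pt "0 0 -170 0 255"

```text
t: 10.07
tool_pos: [0.5554, 0.0051, 0.1915]
ee_rot: [-1.937, 2.435, 0.052]
force: [0.8, 0.3, -1.3]
grip_width: 0.0348
finger_force: 60.0
```

```bash
python3 - <<'E'
from h import *
go((497,-238,180),-2)
E
```

```text
t 10.07 pos [555.4   5.1 191.5] shift [250.3   2.2   0.6] turn deg -11.0 rad -0.192 j6 -1.36 w 0.03479281731723321 zaxis [ 0.003  0.044 -0.999]
```

Request:
servo_tool --pt "30 0 0 0 255" --pt "70 0 0 0 255" --pt "110 1 0 0 255" --pt "150 1 0 0 255" --pt "190 2 0 0 255"

```text
t: 10.48
tool_pos: [0.5098, -0.1808, 0.1801]
ee_rot: [-1.939, 2.436, 0.053]
force: [0.2, 0.5, -0.4]
grip_width: 0.0349
finger_force: 60.2
```

Request:
servo_tool --pt "40 0 0 -0.1 255" --pt "60 0 0 -0.19 255" --pt "60 0 30 -0.19 255" --pt "60 0 60 -0.19 255" --pt "60 0 85 -0.19 255"

```text
t: 10.9
tool_pos: [0.4963, -0.2346, 0.0911]
ee_rot: [-2.157, 2.242, 0.049]
force: [0.7, -0.2, -1.8]
grip_width: 0.0348
finger_force: 60.1
```

Request:
servo_tool --pt "0 0 0 0 255" --pt "0 0 0 0 80" --pt "0 0 0 0 80" --pt "0 0 0 0 60" --pt "0 0 0 0 60"

```text
t: 11.32
tool_pos: [0.4977, -0.2343, 0.0935]
ee_rot: [-2.159, 2.239, 0.047]
force: [1.3, -0.2, 0.2]
grip_width: 0.0652
finger_force: 0.0
```

Request:
servo_tool --pt "0 0 -40 0 40" --pt "0 0 -80 0 0" --pt "0 0 -110 0 0" --pt "0 0 -120 0 0"

```text
t: 11.65
tool_pos: [0.4987, -0.2402, 0.2176]
ee_rot: [-2.158, 2.238, 0.039]
force: [1.0, -0.4, 0.3]
grip_width: 0.0854
finger_force: 0.0
```

```bash
python3 - <<'E'
from h import *
img,d,W=cloud('top'); np.save('top3.npy',W);cv2.imwrite('pics/top3.png',img)
z=W[...,2]
m=(z>.018)&(z<.095)&(abs(W[...,0]-.495)<.07)&(abs(W[...,1]+.288)<.09)
print(m.sum(),(np.nanmean(W[m],0)*1000).round(), (W[m].min(0)*1000).round(),(W[m].max(0)*1000).round())
# fixture pose from the top view
P=W*1000
def rect(m,n): r=cv2.minAreaRect(P[m][:,:2].astype(np.float32)); print(n,m.sum(),np.round(r[0],1),np.round(r[1],1),round(r[2],2))
reg=(P[...,0]>470)&(P[...,0]<780)&(P[...,1]>-60)&(P[...,1]<310)
def big(m):
    n,l,s,_=cv2.connectedComponentsWithStats(m.astype(np.uint8)); return l==1+np.argmax(s[1:,4])
rect(big(reg&(z>.098)&(z<.12)&(P[...,0]<570)),'backing')
rect(big(reg&(z>.098)&(z<.12)&(P[...,0]>570)&(P[...,0]<635)),'bracket')
rect(big(reg&(z>.1)&(z<.118)&(P[...,0]>640)),'runner')
rect(big(reg&(z>.006)&(P[...,0]<653)),'base')
go((540,127,240),84)
E
```

```text
449 [ 495. -256.   34.] [ 436. -311.   18.] [ 554. -207.   44.]
backing 257 [537.1 130.3] [107.7  15.4] 86.45
bracket 121 [599.5 126.4] [107.4   6.8] 86.16
runner 969 [714.9 118.9] [ 69.7 100.9] 86.17
base 6656 [571.3 130. ] [323.8 171.3] 86.39
t 11.7 pos [ 498.8 -240.3  217.3] shift [-369.1  -27.8   -7.5] turn deg -86.1 rad -1.503 j6 -2.01 w 0.08527679231833091 zaxis [ 0.006  0.04  -0.999]
```

Both offcuts are in the bin. Next I'll get the bolt angle from the wrist clouds while the head is in view.

```bash
cat >> h.py <<'E'
YAW=np.radians(-3.75); O=np.array([570.5,128.3,0])
def fix(W):
    c,s=np.cos(YAW),np.sin(YAW); A=np.array([[c,-s,0],[s,c,0],[0,0,1]])
    return (W*1000-O)@A
E
python3 - <<'E'
from h import *
for n in ('w1','w3'):
    F=fix(np.load(n+'.npy')); x,y,z=F[...,0],F[...,1],F[...,2]
    for nm,lo,hi in (('head',-3,11),('bush',14,24),('bar',34,84)):
        m=(x>lo)&(x<hi)&(z>40)&(z<122)&(abs(y)<45)
        print(n,nm,m.sum())
        for a in range(-42,43,3):
            k=m&(abs(y-a)<1.5)
            if k.sum()>3: print((a,int(k.sum()),*np.percentile(z[k],[10,50,90]).round(1),np.percentile(x[k],[5,95]).round(0).tolist()),end=' ')
        print()
E
```

```text
w1 head 708
(-18, 169, np.float64(67.2), np.float64(76.3), np.float64(82.6), [-2.0, 10.0]) (-15, 77, np.float64(82.5), np.float64(83.7), np.float64(84.9), [-2.0, 10.0]) (-12, 203, np.float64(84.6), np.float64(114.6), np.float64(120.9), [-2.0, 10.0]) (-9, 83, np.float64(85.9), np.float64(87.3), np.float64(88.3), [-2.0, 10.0]) (-6, 93, np.float64(87.5), np.float64(88.9), np.float64(90.2), [-2.0, 10.0]) (-3, 67, np.float64(89.5), np.float64(90.4), np.float64(91.3), [-2.0, 10.0]) (0, 16, np.float64(89.2), np.float64(89.8), np.float64(90.4), [-2.0, 8.0]) 
w1 bush 412
(-21, 21, np.float64(72.3), np.float64(74.6), np.float64(77.0), [15.0, 19.0]) (-18, 64, np.float64(76.8), np.float64(80.8), np.float64(83.6), [14.0, 20.0]) (-15, 51, np.float64(83.7), np.float64(85.2), np.float64(87.1), [15.0, 21.0]) (-12, 133, np.float64(87.3), np.float64(115.1), np.float64(120.2), [14.0, 23.0]) (-9, 50, np.float64(88.1), np.float64(89.3), np.float64(90.1), [14.0, 22.0]) (-6, 49, np.float64(89.2), np.float64(90.3), np.float64(91.1), [15.0, 22.0]) (-3, 40, np.float64(89.5), np.float64(90.5), np.float64(91.1),
[... 3160 characters left out ...]
9.0]) (-6, 530, np.float64(87.7), np.float64(92.3), np.float64(110.9), [41.0, 77.0]) (-3, 339, np.float64(89.1), np.float64(93.3), np.float64(112.9), [39.0, 78.0]) (0, 127, np.float64(89.5), np.float64(93.1), np.float64(112.8), [39.0, 78.0]) (3, 82, np.float64(88.2), np.float64(91.7), np.float64(92.7), [39.0, 78.0]) (6, 98, np.float64(87.2), np.float64(90.6), np.float64(91.5), [40.0, 79.0]) (9, 79, np.float64(85.8), np.float64(89.1), np.float64(90.3), [40.0, 78.0]) (12, 82, np.float64(84.5), np.float64(87.7), np.float64(88.5), [40.0, 70.0]) (15, 62, np.float64(83.5), np.float64(86.7), np.float64(87.5), [45.0, 70.0]) (18, 12, np.float64(80.1), np.float64(85.7), np.float64(86.1), [51.0, 68.0])
```

Request:
servo_tool --pt "-40 -3 -1 0.12 0" --pt "-80 -6 -1 0.24 0" --pt "-120 -9 -2 0.36 0" --pt "-160 -12 -3 0.48 0" --pt "-200 -15 -4 0.6 0"

```text
t: 12.12
tool_pos: [0.5177, -0.049, 0.2232]
ee_rot: [-1.44, 2.77, 0.063]
force: [1.0, 0.5, 0.4]
grip_width: 0.0851
finger_force: 0.0
```

```bash
python3 - <<'E'
from h import *
go((569.5,129.2,200),86.25)
E
```

```text
t 12.12 pos [517.7 -49.  223.2] shift [-174.7   59.2   31.1] turn deg 58.7 rad 1.025 j6 -1.08 w 0.08509421793241163 zaxis [-0.002  0.044 -0.999]
```

Request:
servo_tool --pt "-35 12 6 0.12 0" --pt "-70 24 12 0.24 0" --pt "-105 36 18 0.36 0" --pt "-140 48 25 0.48 0" --pt "-175 59 31 0.6 0"

```text
t: 12.53
tool_pos: [0.5689, 0.1294, 0.1997]
ee_rot: [-0.568, 3.083, 0.069]
force: [0.5, -0.3, -0.3]
grip_width: 0.0856
finger_force: 0.0
```

Request:
servo_tool --pt "0 0 0 0.12 0" --pt "0 0 0 0.24 0" --pt "0 0 0 0.36 0" --pt "0 0 0 0.42 0" --pt "0 0 0 0.42 0"

```text
t: 12.95
tool_pos: [0.5688, 0.1278, 0.1998]
ee_rot: [-0.082, -3.137, -0.069]
force: [0.2, 0.1, -1.1]
grip_width: 0.0852
finger_force: 0.0
```

```bash
python3 - <<'E'
from h import *
go((569.5,129.2,54),86.25)
img,d,W=cloud('wrist'); np.save('w4.npy',W);cv2.imwrite('pics/w4.png',img)
F=fix(W); x,y,z=F[...,0],F[...,1],F[...,2]
m=(abs(z-113)<4)&(abs(y)<50)
print('plates x pct', np.percentile(x[m&(x<-10)&(x>-60)],[2,98]), np.percentile(x[m&(x>10)&(x<50)],[2,98]))
m=(x>-3)&(x<11)&(z>60)&(z<95)&(abs(y)<20)
for a in range(-18,19,3):
    k=m&(abs(y-a)<1.5)
    if k.sum()>3: print(a,k.sum(),np.median(z[k]).round(1),np.percentile(x[k],[5,95]).round(1))
for lo,hi in((-12,-3),(3,13)):
    k=m&(y>lo)&(y<hi)&(z>78)
    if k.sum()>9: print(np.degrees(np.arctan(np.polyfit(y[k],z[k],1)[0])))
E
```

```text
t 12.95 pos [568.8 127.8 199.8] shift [ -1.3  -4.9 145.7] turn deg 0.7 rad 0.013 j6 0.25 w 0.08524732095029343 zaxis [-0.002  0.044 -0.999]
plates x pct [-41.54288195 -26.96366137] [25.00296723 31.04472858]
-15 57 80.9 [-2.4 10.4]
-12 75 83.2 [-2.5 10.2]
-9 73 85.7 [-1.8 10.4]
-6 78 87.9 [-2.2 10.3]
-3 94 90.4 [-2.2 10.1]
0 76 90.1 [-2.3 10. ]
3 74 89.1 [-2.3 10.3]
6 81 88.0 [-2.4 10. ]
9 76 86.8 [-1.8  9.7]
12 75 85.5 [-2.2 10.2]
15 37 81.5 [-1.6 10.2]
39.443168116459105
-21.370004767083316
```

View pics/w4.png

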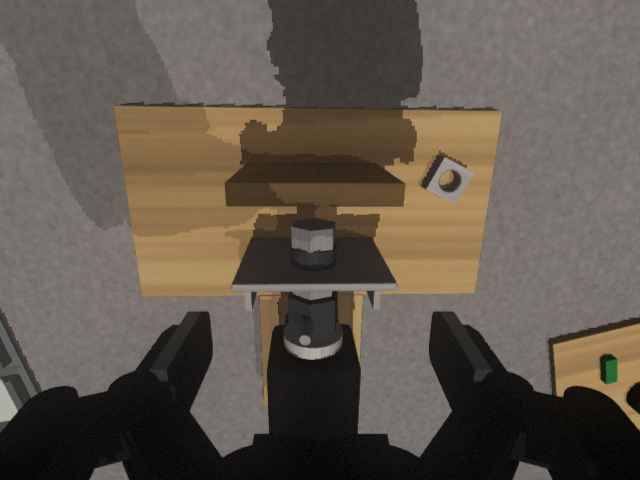

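The head is at (313,238) in the gap, turned about +9 degrees, and the fingers straddle it. I'll go down and grip now, while it is near alignment.

Request:
servo_tool --pt "-1 -1 35 0.01 0" --pt "-1 -2 70 0.01 0" --pt "-1 -3 105 0.01 0" --pt "-1 -4 135 0.01 0" --pt "-1 -4.5 146 0.01 0"

```text
t: 13.42
tool_pos: [0.5669, 0.1288, 0.05]
ee_rot: [-0.09, -3.131, -0.067]
force: [-0.8, 0.0, 0.7]
grip_width: 0.0854
finger_force: 0.0
```

```bash
python3 - <<'E'
from h import *
s=manip.state(); go((568.9,129.6,54),86.25); print(s['force'],fix(s['tool_pos']))
E
```

```text
t 13.42 pos [566.9 128.8  50. ] shift [-1.9  1.1 -4. ] turn deg 0.4 rad 0.008 j6 0.26 w 0.08538772677461974 zaxis [-0.007  0.043 -0.999]
[-0.78997762  0.00121691  0.66050473] [-3.59020571  0.2512951  49.95268487]
```

Request:
servo_tool --pt "0 0.5 0 0 0" --pt "0 0.5 0 0 120" --pt "0 0.5 0 0 120" --pt "0 0.5 0 0 120"

```text
t: 13.75
tool_pos: [0.5708, 0.1301, 0.056]
ee_rot: [0.093, 3.139, 0.071]
force: [0.4, -0.9, 0.8]
grip_width: 0.0515
finger_force: 0.0
```

```bash
python3 - <<'E'
from h import *
s=manip.state(); go((568.9,129.6,54),86.25); print(s['force'],fix(s['tool_pos']))
E
```

```text
t 13.75 pos [570.8 130.1  56. ] shift [ 1.9 -0.7  2. ] turn deg 0.3 rad 0.006 j6 0.26 w 0.051522841458268444 zaxis [ 0.001  0.045 -0.999]
[ 0.38933878 -0.93199407  0.82512229] [ 0.22804517  1.85196204 56.01751854]
```

Request:
servo_tool --pt "2 -0.7 2 0 120" --pt "2 -0.7 2 0 120" --pt "2 -0.7 2 0 255" --pt "2 -0.7 2 0 255" --pt "2 -0.7 2 0 255"

```text
t: 14.17
tool_pos: [0.5678, 0.1291, 0.0532]
ee_rot: [-0.095, -3.137, -0.069]
force: [-1.9, -3.4, 6.3]
grip_width: 0.0298
finger_force: 58.6
```

Request:
servo_tool --pt "0 0 0 0 255" --pt "0 0 0 0 255" --pt "0 0 0 0 255" --pt "0 0 0 0 255" --pt "0 0 0 0 255"

```text
t: 14.58
tool_pos: [0.5678, 0.1291, 0.0532]
ee_rot: [-0.095, -3.137, -0.069]
force: [-2.8, -3.3, 6.9]
grip_width: 0.03
finger_force: 58.6
```

```bash
python3 - <<'E'
from h import *
s=manip.state(); go((568.9,129.6,54),86.25); print(s['force'],s['torque'],s['grip_width'],fix(s['tool_pos']))
E
```

```text
t 14.58 pos [567.8 129.1  53.2] shift [-1.1  0.6 -0.7] turn deg 0.3 rad 0.005 j6 0.26 w 0.030019093493542114 zaxis [-0.001  0.044 -0.999]
[-2.80512129 -3.30457792  6.94837663] [-0.21480426  0.3207856   0.07412616] 0.030019093493542114 [-2.76500985  0.63466874 53.23130218]
```

```bash
python3 - <<'E'
from h import *
for i in range(30):
    n='wrist' if i%2 else 'top'
    img,d,W=cloud(n)
    if i in(0,1,14,15,28,29):
        s=manip.state(); F=fix(W); x,y,z=F[...,0],F[...,1],F[...,2]
        o=[]
        for X0,X1 in((38,52),(58,80)):
          for lo,hi in((-13,-4),(4,13)):
            k=(x>X0)&(x<X1)&(y>lo)&(y<hi)&(z>78)&(z<100); o.append((int(k.sum()),round(float(np.degrees(np.arctan(np.polyfit(y[k],z[k],1)[0]))),1) if k.sum()>9 else None))
        print(n,round(s['t'],2),round(s['grip_width']*1e3,2),round(s['finger_force'],1),s['torque'].round(3),s['force'].round(1),o)
    if i==29: cv2.imwrite('pics/w5.png',img); np.save('w5.npy',W)
E
```

```text
top 14.63 29.97 58.6 [-0.222  0.365  0.001] [-2.5 -3.5  6.3] [(0, None), (0, None), (0, None), (0, None)]
wrist 14.68 29.6 58.6 [-0.232  0.369 -0.046] [-2.8 -2.2  6.2] [(0, None), (0, None), (0, None), (0, None)]
top 15.33 30.06 58.6 [-0.31   0.349  0.023] [-2.4 -2.6  6.4] [(0, None), (0, None), (0, None), (0, None)]
wrist 15.38 29.59 58.6 [-0.263  0.344  0.044] [-2.3 -2.6  6.9] [(0, None), (0, None), (0, None), (0, None)]
top 16.03 29.68 58.6 [-0.267  0.333  0.017] [-2.4 -3.6  6.1] [(0, None), (0, None), (0, None), (0, None)]
wrist 16.08 29.79 58.6 [-0.275  0.362 -0.038] [-2.3 -2.4  6.2] [(0, None), (0, None), (0, None), (0, None)]
```

View pics/w5.png

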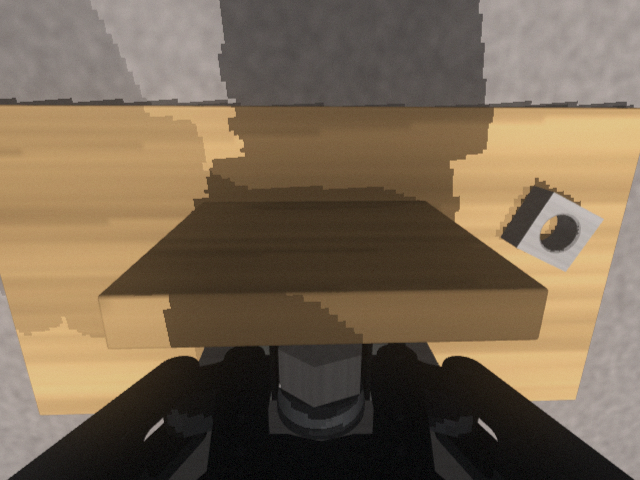

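The picture shows the head at (320,375) between the two pads. I'll track its angle over a few more seconds.

```bash
cat > ang.py <<'E'
from h import *
def ang(W):
    F=fix(W); x,y,z=F[...,0],F[...,1],F[...,2]; o=[]
    for lo,hi in((-12,-4),(2,12)):
        k=(x>-3)&(x<10)&(y>lo)&(y<hi)&(z>80)&(z<94)
        o.append((int(k.sum()),round(float(np.degrees(np.arctan(np.polyfit(y[k],z[k],1)[0]))),2) if k.sum()>20 else None))
    k=(x>-3)&(x<10)&(abs(y)<20)&(z>70)&(z<94)
    return o,np.percentile(y[k],[1,99]).round(1)
E
python3 - <<'E'
from ang import *
print('w5',ang(np.load('w5.npy')))
for i in range(30):
    img,d,W=cloud('wrist')
    if i%6==5: s=manip.state(); print(round(s['t'],2),round(s['grip_width']*1e3,2),s['torque'].round(2),ang(W))
E
```

```text
w5 ([(731, 40.64), (904, -20.03)], array([-16.8,  16.2]))
16.38 29.87 [-0.28  0.38 -0.03] ([(739, 40.98), (897, -19.28)], array([-16.8,  16.3]))
16.68 30.04 [-0.3   0.37 -0.  ] ([(728, 40.06), (894, -20.03)], array([-16.8,  16.3]))
16.98 29.4 [-0.29  0.38 -0.03] ([(731, 40.41), (899, -19.33)], array([-16.8,  16.3]))
17.28 29.97 [-0.27  0.33 -0.03] ([(727, 40.1), (904, -20.01)], array([-16.8,  16.3]))
17.58 29.77 [-0.34  0.33  0.01] ([(737, 40.59), (897, -19.52)], array([-16.8,  16.2]))
```

Request:
servo_tool --pt "0 0 0 0 255" --pt "0 0 0 0 255" --pt "0 0 0 0 255" --pt "0 0 0 0 255" --pt "0 0 0 0 255"

```text
t: 18.0
tool_pos: [0.5678, 0.1291, 0.0532]
ee_rot: [-0.095, -3.137, -0.069]
force: [-1.7, -3.9, 6.4]
grip_width: 0.03
finger_force: 58.6
```

Request:
servo_tool --pt "0 0 0 0 255" --pt "0 0 0 0 255" --pt "0 0 0 0 255" --pt "0 0 0 0 255" --pt "0 0 0 0 255"

```text
t: 18.42
tool_pos: [0.5678, 0.1291, 0.0532]
ee_rot: [-0.095, -3.138, -0.069]
force: [-3.0, -2.6, 5.3]
grip_width: 0.0299
finger_force: 58.6
```

Request:
servo_tool --pt "0 0 0 0 255" --pt "0 0 0 0 255" --pt "0 0 0 0 255" --pt "0 0 0 0 255" --pt "0 0 0 0 255"

```text
t: 18.83
tool_pos: [0.5678, 0.1291, 0.0532]
ee_rot: [-0.095, -3.137, -0.069]
force: [-2.2, -2.4, 5.5]
grip_width: 0.03
finger_force: 58.6
```

Request:
servo_tool --pt "0 0 0 0 255" --pt "0 0 0 0 255" --pt "0 0 0 0 255" --pt "0 0 0 0 255" --pt "0 0 0 0 255"

```text
t: 19.25
tool_pos: [0.5678, 0.1291, 0.0532]
ee_rot: [-0.095, -3.137, -0.069]
force: [-1.3, -2.6, 5.4]
grip_width: 0.03
finger_force: 58.6
```

Request:
servo_tool --pt "0 0 0 0 255" --pt "0 0 0 0 255" --pt "0 0 0 0 255" --pt "0 0 0 0 255" --pt "0 0 0 0 255"

```text
t: 19.67
tool_pos: [0.5678, 0.1291, 0.0532]
ee_rot: [-0.095, -3.138, -0.069]
force: [-2.8, -2.7, 5.1]
grip_width: 0.0297
finger_force: 58.6
```

```bash
python3 - <<'E'
from ang import *
w=[];A=[]
for i in range(8):
    img,d,W=cloud('wrist'); s=manip.state(); w.append(s['grip_width']*1e3); a=ang(W); A.append((a[0][0][1]+a[0][1][1])/2)
print(s['t'],np.mean(w),A,s['torque'],s['force'],s['ee_rot'])
np.save('w6.npy',W)
F=fix(W); x,y,z=F[...,0],F[...,1],F[...,2]
m=(x>-3)&(x<10)&(z>60)&(z<95)&(abs(y)<20)
for q in range(-20,21,2):
    k=m&(abs(y-q)<1)
    if k.sum()>3: print(q,k.sum(),np.percentile(z[k],[5,50,95]).round(1))
E
```

```text
20.0667 29.92500979708695 [10.389999999999999, 9.790000000000001, 10.32, 10.135, 10.395, 10.775, 10.344999999999999, 10.570000000000002] [-0.24863954  0.37711944 -0.02652718] [-1.7187945  -2.21883775  6.11088432] [-0.09475916 -3.13743303 -0.06896562]
-18 7 [88.8 90.4 94.5]
-16 238 [87.4 89.3 93.7]
-14 218 [80.3 81.6 86.8]
-12 178 [81.7 82.7 84. ]
-10 177 [83.4 84.4 85.6]
-8 185 [85.2 86.2 87.4]
-6 180 [86.7 87.9 89.1]
-4 207 [88.4 89.6 90.9]
-2 195 [89.8 90.6 91.6]
0 182 [89.  89.8 90.7]
2 190 [88.4 89.3 90.1]
4 183 [87.5 88.6 89.5]
6 186 [87.  87.8 88.6]
8 183 [86.2 87.1 88. ]
10 171 [85.5 86.3 87.2]
12 173 [84.9 85.7 86.5]
14 169 [83.1 85.8 91. ]
16 260 [78.  90.4 93.7]
```

```bash
python3 - <<'E'
from h import *
print(finish_job())
E
```

```text
the job is handed in; nothing more can be done
None
```

I cleared both offcuts into the bin, then gripped the bolt head at about 59 N: it held still at about 10° for the last 4 s I watched and was handed in still held, but the grip is about 8° off the flats and about 6 mm off-centre along the bolt.

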